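# Size an adapter collar on the sprung step gauge

### The job

Take the collar lying on the black mat and slide it down the gauge's stepped mandrel until it stops, pressing gently until the sprung mandrel dips a few millimetres but never driving it hard onto its bottom stop. Then set the gauge's marker to the mark for the step on which the collar stopped (one stroke for the highest step, three for the lowest), and leave the collar sitting level on that step, with the other collars in their tray and the rest of the bench undisturbed.

Things in the scene. Friction and masses are not known exactly. Their poses are not given: they have to be found in the camera images.
- mat: black rubber mat, 110 x 110 x 4 mm, lying on the bench; origin at the centre of its underside. It carries the one collar to be sized, at about its centre
- tray: grey plastic stock tray, 130 (its x) x 68 (its y) x 16 mm high, walls and floor 4 mm, one divider; origin at the centre of its underside. It holds the two other collars, which stay there
- collar_a_center (a point): one of three plain aluminium collars, alike outside (46 mm diameter, 24 mm high, about 60 g); this point is its centre, half-way up, z along its bore. Bores are 19, 25 and 31 mm, one each; which collar has which is not told: the gauge finds it. One collar lies flat on the mat, the other two flat in the tray; which lies where changes
- collar_b_center (a point): one of three plain aluminium collars, alike outside (46 mm diameter, 24 mm high, about 60 g); this point is its centre, half-way up, z along its bore. Bores are 19, 25 and 31 mm, one each; which collar has which is not told: the gauge finds it. One collar lies flat on the mat, the other two flat in the tray; which lies where changes
- collar_c_center (a point): one of three plain aluminium collars, alike outside (46 mm diameter, 24 mm high, about 60 g); this point is its centre, half-way up, z along its bore. Bores are 19, 25 and 31 mm, one each; which collar has which is not told: the gauge finds it. One collar lies flat on the mat, the other two flat in the tray; which lies where changes
- gauge: the size gauge, fixed to the bench: aluminium base plate 190 (x) x 170 (y) x 20 mm; origin at the centre of its underside. In its frame the mandrel's axis stands at x = +45 mm, y = 0, in a boss of 60 mm diameter whose top is 32 mm up; the marker's track runs along y at x = -55 mm. Three marks are engraved on the plate beside the track at y = -15, +15 and +45 mm: one, two and three strokes
- mandrel: upright steel stepped mandrel, z up its axis; origin on the axis under its foot flange (46 mm diameter, 4 mm thick), 44 mm above the bench unloaded. It stands on a spring: begins to sink at 3 N, then 1 mm per further 1.5 N, meets its bottom stop at 12 mm (21 N), springs back when let go. It must not be driven down to that stop: keep the push below about 18 N
- mandrel_top (a point): centre of the mandrel's blunt tip, 100 mm above the bench unloaded (56 mm above the mandrel's origin); it sinks with the mandrel. Below the 8 mm tip comes a pilot 16 mm across, 8 mm long, then steps 1, 2, 3, each 12 mm high: a 5 mm cone, then a 7 mm cylinder with one, two or three dark bands. A collar passes the parts too small for it with 1.5 mm play a side; off centre, it can catch on their cones
- seat_1 (a point): on the mandrel's axis, half-way down the cone (16 to 22 mm diameter) of step 1, the highest, 22 mm across, one band; 37.5 mm above the mandrel's origin. The underside of a collar of 19 mm bore stops here (its centre 12 mm higher)
- seat_2 (a point): on the mandrel's axis, half-way down the cone (22 to 28 mm diameter) of step 2, 28 mm across, two bands; 25.5 mm above the mandrel's origin. The underside of a collar of 25 mm bore stops here (its centre 12 mm higher)
- seat_3 (a point): on the mandrel's axis, half-way down the cone (28 to 34 mm diameter) of step 3, the lowest, 34 mm across, three bands; 13.5 mm above the mandrel's origin. The underside of a collar of 31 mm bore stops here (its centre 12 mm higher)
- marker (a joint): position of the marker along the gauge's +y, in m: parked near 0 at the start (within 4 mm); 0.030 = one-stroke mark (step 1), 0.060 = two strokes (step 2), 0.090 = three strokes (step 3); travel ends at -0.004 and 0.096. It stays where left and takes about 2 N to slide
- marker_grip (a point): the marker's black upright tab, 20 mm along the gauge's x, 12 mm along its y (pinch it along y), from 26 to 60 mm above the bench; this point is on the tab's middle line, 47 mm above the bench (13 mm below its top); axes as the gauge's
- tube_rack: bystander: white plastic tube rack, 72 x 96 x 45 mm, loose; origin at the centre of its underside
- tip_box: bystander: blue box of pipette tips, 85 x 125 mm, 66 mm high with its tips, loose; origin at the centre of its underside
- pipette: bystander: blue hand pipette lying along its y, 220 mm long, 28 mm wide, 26 mm high, loose; origin under its barrel
Not all that is in view belongs to the job. Leave any red look-alike of the tray alone.

How it is judged:
By the outcome, as a careful person would: the job done as asked, in the order asked, and still so for the second after the job is handed in, with the robot touching nothing.
It also fails if it takes over 58 s, if anything falls off the work surface, if the arm or the gripper's body presses on something with over 40 N, if the wrist force passes 120 N, or if a joint passes its speed limit or range.

### The arm

A 7-joint arm with a two-finger parallel gripper is mounted at the origin on the work surface. World frame = base frame: x ahead of the robot, y to its left, z up, the work surface at z = 0. Lengths are in m, angles in rad, forces in N, time in s.
With the tool pointing down it reaches from about 0.4 to 0.875 m from the base axis. Payload 19.3 kg.
Tool frame: the origin (TCP) lies on the centre line of the jaws, within the pads' length; the fingertips stand 25 mm ahead of it and the grasp point (between the pads) lies 6 mm ahead of it; z points along the fingers, y is the line along which they close (so a half turn about z gives the same grasp; the last joint's range is limited). The gripper opens to 85 mm and grips with 20 to 120 N. Pads are 22 mm wide; open, the fingers measure 114 mm over their backs; the gripper's body (76 mm by 85 mm) begins 54 mm behind the grasp point. The pads swing forward as they close: fully open they stand 13 mm farther back than shut.
Start: joints at [1.115, 0.521, -0.036, 1.599, 0.021, 1.021, -0.113], TCP at [0.235, -0.579, 0.256] pointing down, gripper open.
Joint ranges: [-2.91, 2.91], [-0.3, 2.13], [-1.5, 1.42], [0.17, 2.43], [-1.26, 4.41], [0.16, 1.93], [-2.52, 2.52]. Speed limits (rad/s): [1.89, 1.89, 2.39, 2.39, 3.01, 3.01, 3.01].

### API

Orientations are given as a unit quaternion [w, x, y, z].
In Python, from station import env, viewer, ticket, finder gives the robot as it stands. The module is installed in compiled form; this text tells all that it offers.
- The arm moves only by the tool send_rows, never from a script. Its argument "series" is a list that holds one entry, the list of rows, each a list of 5 numbers: the closure, from 0 (fully open) to 1 (shut), then the shift along the world's x, y, z in m, then the turn about the world's z in degrees. In form: [[[grip, x, y, z, turn], ...]]. A call has exactly 5 rows; each row shifts and turns the commanded pose from where the row before left it; what a row does not reach is not made up. A row lasts 1/12 s, in which the tool goes at most 41.7 mm and 7.16 degrees, less where a joint would pass 70% of its speed; a pose out of reach is approached as far as the arm can. A call with a gripper value outside its range is refused whole. The fingers move at their own pace and stop on an object; "grip_force" is the grip in N (left out, the last holds). Time passes only in rows, so rows that do not move let the fingers close, or fill a call up. It gives the time, the measured TCP pose, the force, the opening and the grip force at its end, in the units of the state.
- env.state(): the state, without advancing time (a new reading comes with each control period).
- viewer.read_camera(name): name is "side" or "top"; returns a dict with "pixels" (480x640x3 uint8, red, green, blue), "camera_matrix" (3x3 intrinsics, pixels), "rvec" (rotation vector, rad) and "tvec" (3), from world to camera coordinates, as OpenCV has them. Camera axes: x right, y down, z forward; pixel columns grow to the right and rows downward; lengths in m; the calibration is good to about 2 mm. A picture is of the moment at which its call begins. There is no depth.
- ticket.finish_job(): hands the job in; it is judged then, once.
Trained networks look in a picture, given as the dict that the camera call returned (one of the last four; its "shot" number tells which), for a name from the list of things; names that differ only in an ending like _2 or _b are one class to them, and where a whole thing is asked for, a point or a joint stands for the part that bears it (a point fixed in the world has none). Each returns a list of dicts, best first, with "conf" (0 to 1); they miss things now and then, are a little off and sometimes report something else, mostly with a low value. They report only what shows in the picture. A call takes as long as a camera call. They do not tell look-alikes from the thing itself.
- finder.masks_of(picture, name): "pixels" (480x640 bool, what is visible of it) and "location" ([row, column] in pixels, amid what is visible of it).
The state is a dict: "clock": time; "joints": joint angles; "dq": joint speeds; "joint_efforts": joint torques, N m; "eef_pos": TCP position; "ee_rot": TCP orientation; "wrist_force": force on the tool from outside, world axes, zero at the start; "wrist_torque": the same for the moment, N m; "grip_width": finger opening in m; "finger_force": force on a finger pad.
Only numpy, scipy, OpenCV 4.12 (cv2) and the standard library are available. Lean on these libraries where they do the work, as an engineer would, in place of code of your own. Each camera call takes 0.05 s, during which the arm holds its last target. There are 200 camera calls.

## Working session

There is one attempt and no reset: what is moved stays moved. The work goes in short steps, Python scripts to look and compute and a tool call to move; the robot and the scene stay as the last step left them, time stands still between calls to the robot, and variables do not carry over. Pictures are saved under pics/ and viewed, at most 10 in all, crops included, and the job is handed in when it is done.

Besides the shell and the picture viewer there is one more tool, called after "Call:" by a JSON object that holds its "method" and its "body". send_rows: Moves the arm, as the interface text tells. Its arguments: {"type":"object","properties":{"series":{"type":"array","items":{"type":"array","items":{"type":"array","items":{"type":"number"}}}},"grip_force":{"type":"number"}},"required":["series"]}

```bash
mkdir -p pics; cat > h.py <<'E'
import numpy as np, cv2
from station import env, viewer, ticket, finder
def cam(n):
    p=viewer.read_camera(n); return p
def save(p,f): cv2.imwrite('pics/'+f,p['pixels'][:,:,::-1])
def ray(p,rc):
    K=np.array(p['camera_matrix'],float);R,_=cv2.Rodrigues(np.array(p['rvec'],float));t=np.array(p['tvec'],float).ravel()
    d=R.T@np.linalg.inv(K)@np.array([rc[1],rc[0],1.]);return -R.T@t,d
def atz(p,rc,z):
    c,d=ray(p,rc);return c+d*(z-c[2])/d[2]
def proj(p,X):
    q,_=cv2.projectPoints(np.array(X,float).reshape(-1,3),np.array(p['rvec'],float),np.array(p['tvec'],float),np.array(p['camera_matrix'],float),None);return q.reshape(-1,2)
E
python3 - <<'E'
from h import *
s=env.state();print({k:np.round(v,3) for k,v in s.items()})
for n in ('top','side'):
    p=cam(n);save(p,n+'0.png');print(n,np.round(ray(p,[240,320]),3))
    for o,z in (('mat',.004),('tray',.016),('collar_a_center',.02),('gauge',.02),('mandrel',.1),('marker_grip',.06),('tube_rack',.045),('tip_box',.066),('pipette',.02)):
        for d in finder.masks_of(p,o)[:4]:
            if d['conf']<.3: continue
            print(o,round(d['conf'],2),np.round(d['location']),np.round(atz(p,d['location'],z),3),d['pixels'].sum())
E
```

```text
{'clock': np.float64(0.0), 'joints': array([ 1.115,  0.522, -0.036,  1.6  ,  0.021,  1.021, -0.113]), 'dq': array([-0.   , -0.   ,  0.001, -0.   ,  0.001,  0.002, -0.   ]), 'joint_efforts': array([-1.0000e-03, -9.2711e+01,  1.9800e+00, -3.6993e+01,  1.8000e-02,
        8.0000e-03,  0.0000e+00]), 'eef_pos': array([ 0.235, -0.579,  0.256]), 'ee_rot': array([-0.001,  0.981,  0.192, -0.   ]), 'wrist_force': array([ 0.539, -0.594,  0.526]), 'wrist_torque': array([ 0.009,  0.016, -0.015]), 'finger_force': np.float64(0.0), 'grip_width': np.float64(0.086)}
top [[ 0.346  0.017  1.063]
 [ 0.11   0.023 -0.994]]
mat 0.94 [217. 503.] [ 0.508 -0.34   0.004] 2350
mat 0.52 [202. 502.] [ 0.539 -0.341  0.004] 375
tray 0.9 [288. 261.] [0.364 0.164 0.016] 2165
tray 0.82 [386. 191.] [0.17  0.303 0.016] 2359
tray 0.65 [309. 139.] [0.324 0.415 0.016] 2244
tray 0.61 [220. 130.] [0.509 0.44  0.016] 2040
collar_a_center 0.57 [206. 197.] [0.536 0.298 0.02 ] 390
gauge 0.58 [200. 362.] [ 0.545 -0.047  0.02 ] 7315
mandrel 0.75 [172. 372.] [ 0.583 -0.063  0.1  ] 367
marker_grip 0.51 [226. 373.] [ 0.483 -0.065  0.0
[... 156 characters left out ...]
 930
side [[ 0.394 -1.094  0.82 ]
 [ 0.073  0.845 -0.529]]
mat 0.66 [390. 344.] [ 0.503 -0.355  0.004] 1816
mat 0.47 [222. 328.] [0.541 0.307 0.004] 185
tray 0.94 [207. 252.] [0.309 0.409 0.016] 550
tray 0.83 [198. 314.] [0.51  0.445 0.016] 505
tray 0.8 [252. 273.] [0.371 0.138 0.016] 843
tray 0.8 [226. 213.] [0.196 0.299 0.016] 532
collar_a_center 0.58 [220. 328.] [0.54  0.295 0.02 ] 170
gauge 0.84 [292. 344.] [ 0.543 -0.061  0.02 ] 3775
mandrel 0.86 [278. 365.] [ 0.582 -0.116  0.1  ] 299
tube_rack 0.83 [344. 429.] [ 0.689 -0.285  0.045] 1823
tip_box 0.94 [273. 429.] [ 0.746 -0.065  0.066] 2045
pipette 0.85 [218. 383.] [0.704 0.287 0.02 ] 227
pipette 0.34 [276. 362.] [0.596 0.002 0.02 ] 323
```

```bash
ls pics
```

```text
side0.png
top0.png
```

View pics/top0.png

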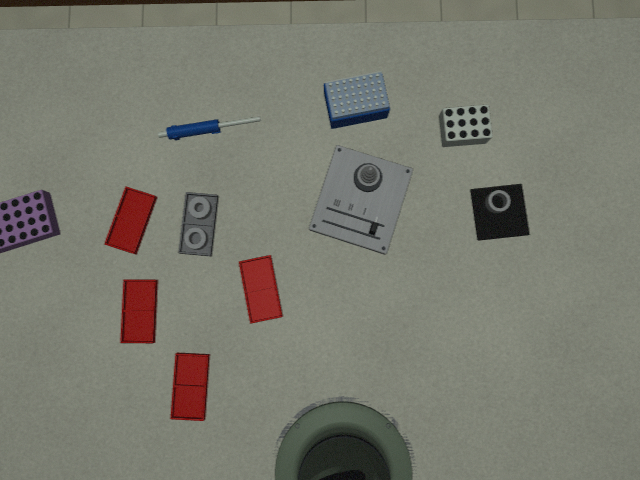

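View pics/side0.png

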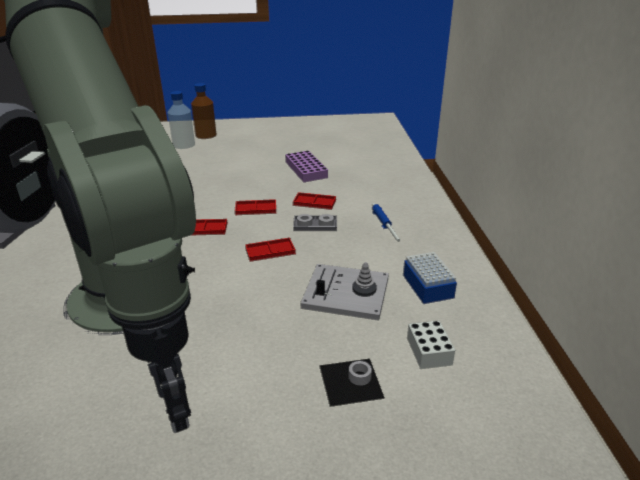

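Top view: collar at about (498,201) on the black mat, gauge centre (362,200), mandrel (368,176), marker tab (373,228), strokes one to three running left from (365,212). Grey tray (198,223) holds two collars.

```bash
cat > m.py <<'E'
from h import *
out=[]
for n in ('top','side'):
    p=cam(n); g=cv2.cvtColor(p['pixels'],cv2.COLOR_RGB2GRAY)
    m=[d for d in finder.masks_of(p,'gauge') if d['conf']>.3][0]['pixels'].astype(np.uint8)
    c=max(cv2.findContours(m,0,1)[0],key=cv2.contourArea).reshape(-1,2)
    W=np.array([atz(p,[v,u],.02)[:2] for u,v in c],np.float32)
    r=cv2.minAreaRect(W);print(n,'gauge',np.round(r[0],4),np.round(r[1],4),round(r[2],2))
    # collar: bright blob inside mat hull
    mm=[d for d in finder.masks_of(p,'mat') if d['conf']>.6][0]['pixels'].astype(np.uint8)
    h=np.zeros_like(mm);cv2.fillConvexPoly(h,cv2.convexHull(cv2.findNonZero(mm)),1);h=cv2.erode(h,np.ones((5,5)))
    b=((g>60)&(h>0)).astype(np.uint8)
    cs=max(cv2.findContours(b,0,1)[0],key=cv2.contourArea).reshape(-1,2)
    # fit silhouette of cylinder at base z=.004..028
    from scipy.optimize import minimize
    a=np.linspace(0,2*np.pi,40)
    bb=np.zeros_like(b);cv2.fillPoly(bb,[cs],1)
    def iou(x):
        P=np.array([[x[0]+.023*np.cos(t),x[1]+.023*np.sin(t),z] for t in a for z in (.004,.028)])
        q=cv2.convexHull((proj(p,P)*16).astype(np.int32)); k=np.zeros((480,640),np.uint8);cv2.fillPoly(k,[q],1,shift=4)
        return -(k&bb).sum()/(k|bb).sum()
    x0=W.mean(0)*0+atz(p,cs.mean(0)[::-1],.016)[:2]
    best=minimize(iou,x0,method='Nelder-Mead',options=dict(initial_simplex=[x0,x0+[.006,0],x0+[0,.006]]))
    print('collar',np.round(best.x,4),best.fun)
    mt=finder.masks_of(p,'mandrel')[0];ys,xs=np.nonzero(mt['pixels']);print('mandrel bbox',xs.min(),xs.max(),ys.min(),ys.max())
    mk=finder.masks_of(p,'marker')
    for d in mk[:2]: print('marker',round(d['conf'],2),np.round(d['location'],1),np.round(atz(p,d['location'],.045),4))
    out.append(cv2.resize(p['pixels'][130:270,290:430] if n=='top' else p['pixels'][250:330,295:395],(400,400) if n=='top' else (400,320),interpolation=cv2.INTER_CUBIC))
out[1]=np.vstack([out[1],np.zeros((80,400,3),np.uint8)])
cv2.imwrite('pics/crop1.png',np.hstack(out)[:,:,::-1])
E
python3 m.py
```

```text
top gauge [ 0.547  -0.0443] [0.1694 0.1912] 71.73
collar [ 0.59   -0.3217] 0.0
mandrel bbox 358 379 164 185
marker 0.45 [229.  370.7] [ 0.4803 -0.0616  0.045 ]
marker 0.45 [216.  501.5] [ 0.5038 -0.3242  0.045 ]
side gauge [ 0.5505 -0.0363] [0.228  0.1927] 71.16
collar [ 0.6086 -0.3148] 0.0
mandrel bbox 355 373 263 285
marker 0.46 [287.  321.3] [ 0.4851 -0.069   0.045 ]
marker 0.32 [279.6 360.7] [ 0.5835 -0.0482  0.045 ]m.py:21: RuntimeWarning: overflow encountered in scalar negative
  return -(k&bb).sum()/(k|bb).sum()
```

View pics/crop1.png

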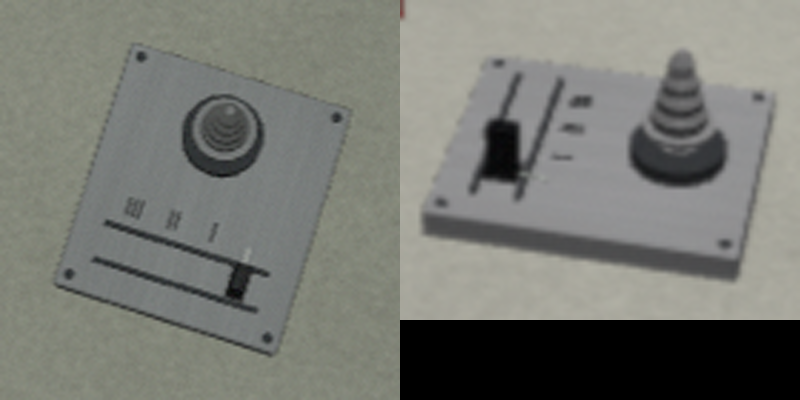

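```bash
cat > f.py <<'E'
from h import *
from scipy.optimize import minimize
a=np.linspace(0,2*np.pi,40)
def cyl(r,z0,z1,r1=None):
    return np.array([[q*np.cos(t),q*np.sin(t),z] for t in a for q,z in ((r,z0),(r if r1 is None else r1,z1))])
def box(x,y,z): return np.array([[i*x/2,j*y/2,k] for i in(-1,1) for j in(-1,1) for k in(0,z)])
S=4
def sil(p,parts,pose):
    x,y,th=pose;c,s=np.cos(th),np.sin(th);k=np.zeros((480*S,640*S),np.uint8)
    for P in parts:
        Q=P@np.array([[c,s,0],[-s,c,0],[0,0,1]])+[x,y,0]
        q=cv2.convexHull(np.round(((proj(p,Q)+.5)*S-.5)*16).astype(np.int32));cv2.fillPoly(k,[q],1,shift=4)
    return k>0
def fit(p,mask,parts,x0,yaw=True):
    M=cv2.resize(mask.astype(np.float32),None,fx=S,fy=S,interpolation=cv2.INTER_LINEAR)>.5
    def f(v):
        k=sil(p,parts,[v[0],v[1],v[2] if yaw else x0[2]]);return -float((k&M).sum())/float((k|M).sum())
    x0=np.array(x0,float);n=3 if yaw else 2
    r=minimize(f,x0[:n],method='Nelder-Mead',options=dict(xatol=1e-4,fatol=1e-4,initial_simplex=np.vstack([x0[:n]]+[x0[:n]+np.eye(n)[i]*(.006,.006,.04)[i] for i in range(n)])))
    return r.x,r.fun
m0=lambda P,dx:P+[dx,0,0]
GA=[box(.19,.17,.02),m0(cyl(.03,0.02,.044),.045),m0(cyl(.017,.044,.1,.004),.045)]
if __name__=='__main__':
  for n in ('top','side'):
    p=cam(n)
    d=finder.masks_of(p,'gauge')[0];print(n,d['conf'])
    x,v=fit(p,d['pixels'],GA,[.547,-.045,-.32]);print('gauge',np.round(x,4),round(np.degrees(x[2]),2),v)
    mm=finder.masks_of(p,'mat')[0]['pixels'].astype(np.uint8)
    h=np.zeros_like(mm);cv2.fillConvexPoly(h,cv2.convexHull(cv2.findNonZero(mm)),1)
    px=p['pixels'].astype(int);g=px.max(2);print('matfit',fit(p,h,[box(.11,.11,.004)],[.505,-.35,.05]))
    h=cv2.erode(h,np.ones((7,7)))
    b=((g>55)&(h>0)).astype(np.uint8)
    cs=max(cv2.findContours(b,0,1)[0],key=cv2.contourArea);bb=np.zeros_like(b);cv2.fillPoly(bb,[cs],1)
    c=cs.reshape(-1,2).mean(0)[::-1]
    print(c,bb.sum(),'collar',fit(p,bb,[cyl(.023,.004,.028)],list(atz(p,c,.02)[:2])+[0],False))
    print('tip',atz(p,[167.4,370.5] if n=='top' else [263,365.5],.1))
E
python3 f.py
```

```text
top 0.73
gauge [ 0.5482 -0.0459 -0.3211] -18.4 -0.973277449567123
matfit (array([ 0.5199739 , -0.33550905,  0.10346759]), np.float64(-0.9769336324628085))
[200.31428571 497.84285714] 411 collar (array([ 0.54006839, -0.32825819]), np.float64(-0.8414837633166474))
tip [ 0.593155   -0.05930348  0.1       ]
side 0.94
gauge [ 0.5485 -0.0398 -0.3198] -18.32 -0.9714271775190269
matfit (array([ 0.5195121 , -0.33137247,  0.10952097]), np.float64(-0.9772523117569353))
[372.68115942 359.20289855] 429 collar (array([ 0.53921051, -0.32224451]), np.float64(-0.860082820931108))
tip [ 0.5916163  -0.05769447  0.1       ]
```

Tab, strokes and mandrel confirmed in the crop (mandrel tip at image col 370, row 167 in top). Gauge yaw is about -18.4°, the mandrel axis about (0.5915,-0.058), the collar about (0.540,-0.3255). Moving above the collar.

Call:
{"method": "send_rows", "body": {"series": [[[0, 0.0203, 0.0169, -0.009, 3.3], [0, 0.0203, 0.0169, -0.009, 3.3], [0, 0.0203, 0.0169, -0.009, 3.3], [0, 0.0203, 0.0169, -0.009, 3.3], [0, 0.0203, 0.0169, -0.009, 3.3]]], "grip_force": 20}}

```text
clock: 2.22
eef_pos: [0.3375, -0.4937, 0.211]
ee_rot: [0.0, 0.943, 0.332, 0.0]
wrist_force: [0.5, -0.2, -0.6]
grip_width: 0.0856
finger_force: 0.0
```

Call:
{"method": "send_rows", "body": {"series": [[[0, 0.0203, 0.0169, -0.009, 3.3], [0, 0.0203, 0.0169, -0.009, 3.3], [0, 0.0203, 0.0169, -0.009, 3.3], [0, 0.0203, 0.0169, -0.009, 3.3], [0, 0.0203, 0.0169, -0.009, 3.3]]]}}

```text
clock: 2.63
eef_pos: [0.4391, -0.4092, 0.166]
ee_rot: [0.0, 0.886, 0.464, 0.0]
wrist_force: [0.8, 0.2, 0.8]
grip_width: 0.0854
finger_force: 0.0
```

Call:
{"method": "send_rows", "body": {"series": [[[0, 0.0203, 0.0169, -0.009, 3.3], [0, 0.0203, 0.0169, -0.009, 3.3], [0, 0.0203, 0.0169, -0.009, 3.3], [0, 0.0203, 0.0169, -0.009, 3.3], [0, 0.0203, 0.0169, -0.009, 3.3]]]}}

```text
clock: 3.05
eef_pos: [0.5406, -0.3247, 0.1209]
ee_rot: [0.0, 0.81, 0.586, 0.0]
wrist_force: [0.0, 0.4, -0.6]
grip_width: 0.0857
finger_force: 0.0
```

Call:
{"method": "send_rows", "body": {"series": [[[0, 0, 0, 0, 0], [0, 0, 0, 0, 0], [0, 0, 0, 0, 0], [0, 0, 0, 0, 0], [0, 0, 0, 0, 0]]]}}

```text
clock: 3.47
eef_pos: [0.5391, -0.3266, 0.1217]
ee_rot: [0.0, 0.812, 0.584, -0.0]
wrist_force: [-0.7, -0.6, -0.1]
grip_width: 0.0856
finger_force: 0.0
```

Call:
{"method": "send_rows", "body": {"series": [[[0, 0, 0, -0.022, 0], [0, 0, 0, -0.022, 0], [0, 0, 0, -0.022, 0], [0, 0, 0, -0.022, 0], [0, 0, 0, 0, 0]]]}}

```text
clock: 3.88
eef_pos: [0.5375, -0.3252, 0.0299]
ee_rot: [-0.002, 0.811, 0.585, -0.001]
wrist_force: [-0.1, -0.2, -0.4]
grip_width: 0.0854
finger_force: 0.0
```

Call:
{"method": "send_rows", "body": {"series": [[[0.6, 0, 0, 0, 0], [0.6, 0, 0, 0, 0], [0.6, 0, 0, 0, 0], [0.6, 0, 0, 0, 0], [0.6, 0, 0, 0, 0]]]}}

```text
clock: 4.3
eef_pos: [0.5403, -0.3261, 0.0351]
ee_rot: [0.001, 0.811, 0.585, 0.0]
wrist_force: [-2.6, 0.0, 9.4]
grip_width: 0.0454
finger_force: 19.1
```

Call:
{"method": "send_rows", "body": {"series": [[[0, 0, 0, 0.001, 0], [0, 0, 0, 0.002, 0], [0, 0, 0, 0, 0], [0, 0, 0, 0, -6], [0, 0, 0, 0, -6]]]}}

```text
clock: 4.72
eef_pos: [0.5397, -0.3258, 0.0366]
ee_rot: [0.0, 0.869, 0.495, 0.0]
wrist_force: [0.2, 0.3, -1.4]
grip_width: 0.0853
finger_force: 0.0
```

Call:
{"method": "send_rows", "body": {"series": [[[0, 0, 0, 0, -6], [0, 0, 0, 0, -6], [0, 0, 0, 0, -6], [0, 0, 0, 0, -6], [0, 0, 0, 0, -6]]]}}

```text
clock: 5.13
eef_pos: [0.5398, -0.3255, 0.0366]
ee_rot: [0.0, 0.967, 0.253, 0.0]
wrist_force: [-0.3, 0.7, -0.4]
grip_width: 0.0852
finger_force: 0.0
```

Call:
{"method": "send_rows", "body": {"series": [[[0, 0, 0, 0, -6], [0, 0, 0, 0, -6], [0, 0, 0, 0, -6], [0, 0, 0, 0, -6], [0, 0, 0, 0, -6]]]}}

```text
clock: 5.55
eef_pos: [0.5398, -0.3255, 0.0366]
ee_rot: [-0.0, 1.0, -0.006, 0.0]
wrist_force: [0.3, -0.2, 0.4]
grip_width: 0.0853
finger_force: 0.0
```

Call:
{"method": "send_rows", "body": {"series": [[[0, 0, 0, 0, -6], [0, 0, 0, 0, -6], [0, 0, 0, 0, -6], [0, 0, 0, 0, 0], [0, 0, 0, 0, 0]]]}}

```text
clock: 5.97
eef_pos: [0.5398, -0.3253, 0.0364]
ee_rot: [0.0, 0.987, -0.158, 0.0]
wrist_force: [0.6, 0.0, 0.2]
grip_width: 0.0851
finger_force: 0.0
```

Call:
{"method": "send_rows", "body": {"series": [[[0.6, 0, 0, 0, 0], [0.6, 0, 0, 0, 0], [0.6, 0, 0, 0, 0], [0.6, 0, 0, 0, 0], [0.6, 0, 0, 0, 0]]], "grip_force": 40}}

```text
clock: 6.38
eef_pos: [0.5396, -0.3257, 0.0367]
ee_rot: [-0.0, 0.987, -0.16, 0.0]
wrist_force: [-1.8, 1.3, 6.7]
grip_width: 0.044
finger_force: 40.1
```

Call:
{"method": "send_rows", "body": {"series": [[[0.6, 0, 0, 0.01, 0], [0.6, 0, 0, 0.027, 0], [0.6, 0, 0, 0.027, 0], [0.6, 0, 0, 0.027, 0], [0.6, 0, 0, 0.027, 0]]]}}

```text
clock: 6.8
eef_pos: [0.5394, -0.3256, 0.1562]
ee_rot: [0.0, 0.987, -0.16, 0.0]
wrist_force: [0.5, 0.4, -0.8]
grip_width: 0.0441
finger_force: 41.3
```

Call:
{"method": "send_rows", "body": {"series": [[[0.6, 0.005, 0.0265, 0, 0], [0.6, 0.005, 0.0265, 0, 0], [0.6, 0.005, 0.0265, 0, 0], [0.6, 0.005, 0.0265, 0, 0], [0.6, 0.005, 0.0265, 0, 0]]]}}

```text
clock: 7.22
eef_pos: [0.5647, -0.1919, 0.1551]
ee_rot: [-0.0, 0.987, -0.16, 0.0]
wrist_force: [0.7, 0.2, -0.8]
grip_width: 0.0439
finger_force: 41.3
```

Call:
{"method": "send_rows", "body": {"series": [[[0.6, 0.0052, 0.0265, 0, 0], [0.6, 0.0052, 0.0265, 0, 0], [0.6, 0.0052, 0.0265, 0, 0], [0.6, 0.0052, 0.0265, 0, 0], [0.6, 0.0052, 0.0265, 0, 0]]]}}

```text
clock: 7.63
eef_pos: [0.5907, -0.0593, 0.155]
ee_rot: [-0.0, 0.987, -0.16, 0.0]
wrist_force: [0.1, 0.8, 0.0]
grip_width: 0.0443
finger_force: 41.3
```

Call:
{"method": "send_rows", "body": {"series": [[[0.6, 0, 0.0015, 0, 0], [0.6, 0, 0, 0, 0], [0.6, 0, 0, 0, 0], [0.6, 0, 0, 0, 0], [0.6, 0, 0, 0, 0]]]}}

```text
clock: 8.05
eef_pos: [0.5905, -0.0604, 0.1545]
ee_rot: [0.0, 0.987, -0.161, 0.0]
wrist_force: [-0.3, -1.1, -0.7]
grip_width: 0.0441
finger_force: 41.3
```

```bash
cat > c.py <<'E'
import sys
from h import *
s=env.state();t=s['eef_pos'];print(np.round(t,4),np.round(s['wrist_force'],2))
o=[]
for n in ('top','side'):
    p=cam(n)
    u,v=proj(p,[t[0],t[1],.1])[0].astype(int)
    o.append(cv2.resize(p['pixels'][max(v-50,0):v+50,u-50:u+50],(400,400),interpolation=cv2.INTER_CUBIC));print(n,u-50,v-50,'scale4 x0,y0; collar c,top,bot',np.round(proj(p,[[t[0],t[1],t[2]-.0087],[t[0],t[1],t[2]-.0327],[.5915,-.058,.1]]),1).tolist())
cv2.imwrite('pics/'+sys.argv[1],np.hstack(o)[:,:,::-1])
E
python3 c.py c2.png
```

```text
[ 0.5905 -0.0604  0.1545] [-0.3  -1.09 -0.74]
top 321 118 scale4 x0,y0; collar c,top,bot [[373.0, 162.6], [372.0, 165.9], [369.8, 168.2]]
side 315 213 scale4 x0,y0; collar c,top,bot [[366.0, 247.4], [365.6, 256.0], [365.5, 263.1]]
```

View pics/c2.png

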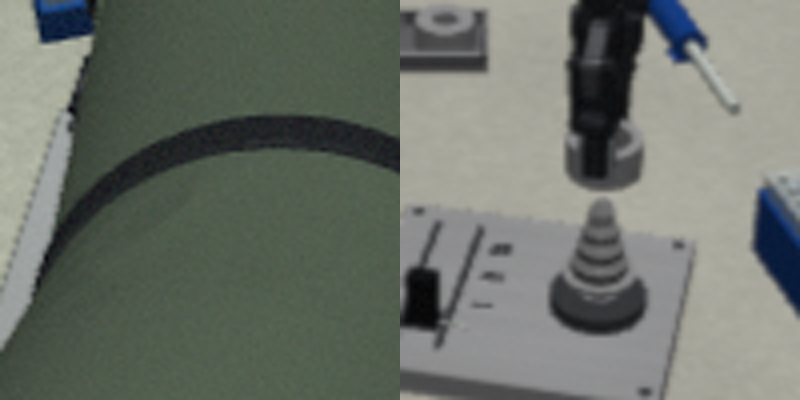

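Call:
{"method": "send_rows", "body": {"series": [[[0.6, 0.0005, 0.0025, 0, 0], [0.6, 0, 0, -0.008, 0], [0.6, 0, 0, -0.008, 0], [0.6, 0, 0, -0.008, 0], [0.6, 0, 0, 0, 0]]]}}

```text
clock: 8.57
eef_pos: [0.5902, -0.0565, 0.1281]
ee_rot: [0.0, 0.987, -0.16, -0.001]
wrist_force: [0.3, 0.3, -0.5]
grip_width: 0.0439
finger_force: 41.3
```

Call:
{"method": "send_rows", "body": {"series": [[[0.6, 0, 0, -0.002, 0], [0.6, 0, 0, -0.002, 0], [0.6, 0, 0, -0.001, 0], [0.6, 0, 0, 0, 0], [0.6, 0, 0, 0, 0]]]}}

```text
clock: 8.98
eef_pos: [0.5912, -0.0566, 0.1254]
ee_rot: [-0.0, 0.987, -0.16, 0.0]
wrist_force: [0.5, -0.5, -0.3]
grip_width: 0.0439
finger_force: 41.3
```

Call:
{"method": "send_rows", "body": {"series": [[[0.6, 0, 0, -0.002, 0], [0.6, 0, 0, -0.002, 0], [0.6, 0, 0, -0.001, 0], [0.6, 0, 0, 0, 0], [0.6, 0, 0, 0, 0]]]}}

```text
clock: 9.4
eef_pos: [0.5911, -0.0566, 0.1202]
ee_rot: [0.0, 0.987, -0.16, -0.0]
wrist_force: [0.1, 0.2, -0.7]
grip_width: 0.044
finger_force: 41.3
```

Call:
{"method": "send_rows", "body": {"series": [[[0.6, 0, 0, -0.001, 0], [0.6, 0, 0, -0.001, 0], [0.6, 0, 0, -0.001, 0], [0.6, 0, 0, 0, 0], [0.6, 0, 0, 0, 0]]]}}

```text
clock: 9.82
eef_pos: [0.5911, -0.0566, 0.1172]
ee_rot: [0.0, 0.987, -0.16, -0.0]
wrist_force: [-0.5, -0.4, -0.7]
grip_width: 0.0437
finger_force: 41.3
```

Call:
{"method": "send_rows", "body": {"series": [[[0.6, 0, 0, -0.0015, 0], [0.6, 0, 0, -0.0015, 0], [0.6, 0, 0, -0.0015, 0], [0.6, 0, 0, -0.0015, 0], [0.6, 0, 0, 0, 0]]]}}

```text
clock: 10.23
eef_pos: [0.591, -0.0565, 0.1109]
ee_rot: [0.0, 0.987, -0.16, -0.0]
wrist_force: [0.3, -0.1, -1.1]
grip_width: 0.044
finger_force: 41.3
```

Call:
{"method": "send_rows", "body": {"series": [[[0.6, 0, 0, -0.0015, 0], [0.6, 0, 0, -0.0015, 0], [0.6, 0, 0, -0.0015, 0], [0.6, 0, 0, -0.0015, 0], [0.6, 0, 0, 0, 0]]]}}

```text
clock: 10.65
eef_pos: [0.591, -0.0565, 0.1049]
ee_rot: [0.0, 0.987, -0.16, -0.0]
wrist_force: [-0.3, 0.7, -0.5]
grip_width: 0.0439
finger_force: 41.3
```

Call:
{"method": "send_rows", "body": {"series": [[[0.6, 0, 0, -0.001, 0], [0.6, 0, 0, -0.001, 0], [0.6, 0, 0, -0.001, 0], [0.6, 0, 0, -0.001, 0], [0.6, 0, 0, 0, 0]]]}}

```text
clock: 11.07
eef_pos: [0.5911, -0.0565, 0.1011]
ee_rot: [0.0, 0.987, -0.16, -0.0]
wrist_force: [-0.1, 0.4, -1.0]
grip_width: 0.044
finger_force: 41.3
```

Call:
{"method": "send_rows", "body": {"series": [[[0.6, 0, 0, -0.001, 0], [0.6, 0, 0, -0.001, 0], [0.6, 0, 0, -0.001, 0], [0.6, 0, 0, 0, 0], [0.6, 0, 0, 0, 0]]]}}

```text
clock: 11.48
eef_pos: [0.5911, -0.0566, 0.0982]
ee_rot: [0.0, 0.987, -0.16, -0.0]
wrist_force: [-0.6, 0.1, -0.6]
grip_width: 0.0436
finger_force: 41.3
```

Call:
{"method": "send_rows", "body": {"series": [[[0.6, 0, 0, -0.0015, 0], [0.6, 0, 0, -0.0015, 0], [0.6, 0, 0, -0.0015, 0], [0.6, 0, 0, -0.0015, 0], [0.6, 0, 0, 0, 0]]]}}

```text
clock: 11.9
eef_pos: [0.591, -0.0566, 0.0919]
ee_rot: [0.0, 0.987, -0.16, -0.0]
wrist_force: [0.3, 0.9, -0.3]
grip_width: 0.0442
finger_force: 41.3
```

Call:
{"method": "send_rows", "body": {"series": [[[0.6, 0, 0, -0.001, 0], [0.6, 0, 0, -0.001, 0], [0.6, 0, 0, -0.001, 0], [0.6, 0, 0, -0.001, 0], [0.6, 0, 0, 0, 0]]]}}

```text
clock: 12.32
eef_pos: [0.5913, -0.0569, 0.0883]
ee_rot: [0.0, 0.987, -0.16, 0.0]
wrist_force: [0.2, -2.8, 5.0]
grip_width: 0.0441
finger_force: 41.8
```

Contact at seat-3 height (31 mm bore). The sideways force says the collar sits slightly too far in +y, so I'm correcting that and pressing a few mm.

Call:
{"method": "send_rows", "body": {"series": [[[0.6, 0, -0.0008, 0, 0], [0.6, 0, 0, -0.001, 0], [0.6, 0, 0, -0.001, 0], [0.6, 0, 0, 0, 0], [0.6, 0, 0, 0, 0]]]}}

```text
clock: 12.73
eef_pos: [0.5913, -0.0574, 0.0864]
ee_rot: [-0.0, 0.987, -0.16, 0.0]
wrist_force: [-0.9, -2.4, 6.5]
grip_width: 0.044
finger_force: 41.9
```

Call:
{"method": "send_rows", "body": {"series": [[[0.6, 0, -0.0007, 0, 0], [0.6, 0, 0, -0.001, 0], [0.6, 0, 0, -0.001, 0], [0.6, 0, 0, 0, 0], [0.6, 0, 0, 0, 0]]]}}

```text
clock: 13.15
eef_pos: [0.5914, -0.0576, 0.0846]
ee_rot: [-0.0, 0.987, -0.16, 0.0]
wrist_force: [-0.6, 1.5, 10.3]
grip_width: 0.0442
finger_force: 42.2
```

Dip is about 5 mm at 10 N. Easing off, then releasing.

Call:
{"method": "send_rows", "body": {"series": [[[0.6, 0, 0, 0.001, 0], [0.6, 0, 0, 0.001, 0], [0.6, 0, 0, 0.001, 0], [0.6, 0, 0, 0.001, 0], [0.6, 0, 0, 0, 0]]]}}

```text
clock: 13.57
eef_pos: [0.5913, -0.0576, 0.0885]
ee_rot: [-0.0, 0.987, -0.16, 0.0]
wrist_force: [1.1, 1.3, 3.3]
grip_width: 0.0438
finger_force: 41.7
```

Call:
{"method": "send_rows", "body": {"series": [[[0.45, 0, 0, 0, 0], [0.35, 0, 0, 0, 0], [0.2, 0, 0, 0, 0], [0, 0, 0, 0, 0], [0, 0, 0, 0, 0]]]}}

```text
clock: 13.98
eef_pos: [0.5911, -0.0581, 0.0882]
ee_rot: [0.0, 0.987, -0.16, -0.0]
wrist_force: [0.4, 0.2, 0.1]
grip_width: 0.0852
finger_force: 0.0
```

Call:
{"method": "send_rows", "body": {"series": [[[0, 0, 0, 0.01, 0], [0, 0, 0, 0.02, 0], [0, 0, 0, 0.025, 0], [0, 0, 0, 0.025, 0], [0, 0, 0, 0.02, 0]]]}}

```text
clock: 14.4
eef_pos: [0.5914, -0.0582, 0.1908]
ee_rot: [-0.0, 0.987, -0.16, 0.001]
wrist_force: [-0.4, -0.0, -0.1]
grip_width: 0.0856
finger_force: 0.0
```

Call:
{"method": "send_rows", "body": {"series": [[[0, -0.0219, -0.0019, 0, 0], [0, -0.0219, -0.0019, 0, 0], [0, -0.0219, -0.0019, 0, 0], [0, -0.0219, -0.0019, 0, 0], [0, -0.0219, -0.0019, 0, 0]]]}}

```text
clock: 14.82
eef_pos: [0.4806, -0.0677, 0.189]
ee_rot: [-0.0, 0.987, -0.16, 0.0]
wrist_force: [0.9, 1.4, -0.5]
grip_width: 0.0856
finger_force: 0.0
```

Call:
{"method": "send_rows", "body": {"series": [[[0, 0, 0, -0.027, 0], [0, 0, 0, -0.027, 0], [0, 0, 0, -0.027, 0], [0, 0, 0, -0.027, 0], [0, 0, 0, -0.025, 0]]]}}

```text
clock: 15.23
eef_pos: [0.4818, -0.0675, 0.0547]
ee_rot: [-0.0, 0.987, -0.16, 0.0]
wrist_force: [0.9, 0.6, 0.9]
grip_width: 0.0854
finger_force: 0.0
```

```bash
python3 c.py c3.png
```

```text
[ 0.4818 -0.0675  0.0547] [0.95 0.56 0.87]
top 325 174 scale4 x0,y0; collar c,top,bot [[373.7, 228.2], [372.7, 229.7], [369.8, 168.2]]
side 269 217 scale4 x0,y0; collar c,top,bot [[319.9, 286.4], [319.9, 294.3], [365.5, 263.1]]
```

View pics/c3.png

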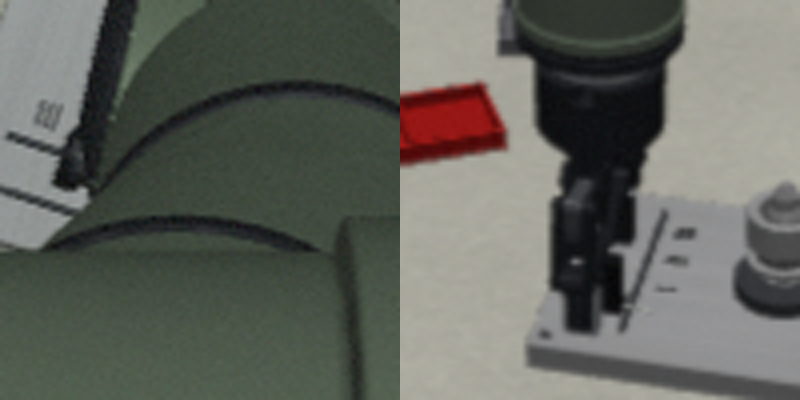

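The collar sits on the lowest step, at crop (780,235). The fingers straddle the marker tab at crop (610,285). Pinching now.

Call:
{"method": "send_rows", "body": {"series": [[[0.5, 0, 0, 0, 0], [0.9, 0, 0, 0, 0], [0.95, 0, 0, 0, 0], [0.95, 0, 0, 0, 0], [0.95, 0, 0, 0, 0]]], "grip_force": 20}}

```text
clock: 15.75
eef_pos: [0.4822, -0.0675, 0.0563]
ee_rot: [-0.0, 0.987, -0.16, 0.001]
wrist_force: [0.4, 0.6, -0.1]
grip_width: 0.0257
finger_force: 0.0
```

Call:
{"method": "send_rows", "body": {"series": [[[0.95, 0, 0, 0, 0], [0.95, 0, 0, 0, 0], [0.95, 0, 0, 0, 0], [0.95, 0, 0, 0, 0], [0.95, 0, 0, 0, 0]]]}}

```text
clock: 16.17
eef_pos: [0.482, -0.0675, 0.0559]
ee_rot: [-0.0, 0.987, -0.16, 0.0]
wrist_force: [-0.3, 1.2, 12.3]
grip_width: 0.0114
finger_force: 26.9
```

Call:
{"method": "send_rows", "body": {"series": [[[0.95, 0, 0, 0.001, 0], [0.95, 0.0028, 0.0083, 0, 0], [0.95, 0.0028, 0.0083, 0, 0], [0.95, 0.0028, 0.0083, 0, 0], [0.95, 0.0028, 0.0083, 0, 0]]]}}

```text
clock: 16.58
eef_pos: [0.4932, -0.0337, 0.0562]
ee_rot: [0.0, 0.987, -0.16, 0.0]
wrist_force: [3.0, -3.7, -8.7]
grip_width: 0.0116
finger_force: 23.5
```

Call:
{"method": "send_rows", "body": {"series": [[[0.95, 0.0028, 0.0083, 0, 0], [0.95, 0.0028, 0.0083, 0, 0], [0.95, 0.0028, 0.0083, 0, 0], [0.95, 0.0028, 0.0083, 0, 0], [0.95, 0, 0, 0, 0]]]}}

```text
clock: 17.0
eef_pos: [0.5048, 0.0011, 0.0562]
ee_rot: [-0.0, 0.987, -0.159, 0.0]
wrist_force: [4.4, 0.2, -11.2]
grip_width: 0.0116
finger_force: 23.3
```

Call:
{"method": "send_rows", "body": {"series": [[[0.95, 0.0008, 0, -0.0005, 0], [0.95, 0.0017, 0.005, 0, 0], [0.95, 0.0017, 0.005, 0, 0], [0.95, 0.0017, 0.005, 0, 0], [0.95, 0, 0, 0, 0]]]}}

```text
clock: 17.42
eef_pos: [0.5095, 0.0147, 0.0561]
ee_rot: [-0.0, 0.987, -0.16, -0.001]
wrist_force: [-3.3, 2.0, 5.5]
grip_width: 0.0113
finger_force: 25.8
```

Call:
{"method": "send_rows", "body": {"series": [[[0.95, 0.0006, 0.0019, 0, 0], [0.95, 0.0003, 0.001, 0, 0], [0.95, 0, 0, 0, 0], [0.95, 0, 0, 0, 0], [0.95, 0, 0, 0, 0]]]}}

```text
clock: 17.83
eef_pos: [0.5102, 0.0168, 0.0561]
ee_rot: [-0.0, 0.987, -0.16, -0.001]
wrist_force: [-4.5, 1.8, 6.3]
grip_width: 0.0115
finger_force: 25.8
```

Call:
{"method": "send_rows", "body": {"series": [[[0.95, 0.0003, 0.001, 0, 0], [0.95, 0, 0, 0, 0], [0.95, 0, 0, 0, 0], [0.95, 0, 0, 0, 0], [0.95, 0, 0, 0, 0]]]}}

```text
clock: 18.25
eef_pos: [0.5105, 0.0177, 0.0561]
ee_rot: [-0.0, 0.987, -0.16, -0.001]
wrist_force: [-3.8, -0.4, 6.0]
grip_width: 0.0115
finger_force: 25.9
```

Call:
{"method": "send_rows", "body": {"series": [[[0.95, 0.0003, 0.001, 0, 0], [0.95, 0, 0, 0, 0], [0.95, 0, 0, 0, 0], [0.95, 0, 0, 0, 0], [0.95, 0, 0, 0, 0]]]}}

```text
clock: 18.67
eef_pos: [0.5108, 0.0186, 0.0561]
ee_rot: [-0.0, 0.987, -0.16, -0.001]
wrist_force: [-4.0, -0.2, 6.2]
grip_width: 0.0115
finger_force: 25.9
```

Call:
{"method": "send_rows", "body": {"series": [[[0.95, 0.0003, 0.001, 0, 0], [0.95, 0, 0, 0, 0], [0.95, 0, 0, 0, 0], [0.95, 0.0003, 0.001, 0, 0], [0.95, 0, 0, 0, 0]]]}}

```text
clock: 19.08
eef_pos: [0.5115, 0.0206, 0.0561]
ee_rot: [-0.0, 0.987, -0.16, -0.001]
wrist_force: [-4.9, 0.2, 5.7]
grip_width: 0.0114
finger_force: 25.8
```

Call:
{"method": "send_rows", "body": {"series": [[[0.95, 0.0003, 0.001, 0, 0], [0.95, 0, 0, 0, 0], [0.95, 0, 0, 0, 0], [0.95, 0, 0, 0, 0], [0.95, 0, 0, 0, 0]]]}}

```text
clock: 19.5
eef_pos: [0.5118, 0.0216, 0.0561]
ee_rot: [-0.0, 0.987, -0.16, -0.001]
wrist_force: [-3.3, 0.3, 6.6]
grip_width: 0.0114
finger_force: 25.8
```

Call:
{"method": "send_rows", "body": {"series": [[[0.95, 0.0003, 0.001, 0, 0], [0.95, 0, 0, 0, 0], [0.95, 0, 0, 0, 0], [0.95, 0, 0, 0, 0], [0.95, 0, 0, 0, 0]]]}}

```text
clock: 19.92
eef_pos: [0.5121, 0.0226, 0.0561]
ee_rot: [-0.0, 0.987, -0.16, -0.0]
wrist_force: [-3.3, -0.1, 5.4]
grip_width: 0.0116
finger_force: 25.8
```

Call:
{"method": "send_rows", "body": {"series": [[[0.95, 0.0003, 0.001, 0, 0], [0.95, 0, 0, 0, 0], [0.95, 0, 0, 0, 0], [0.95, 0, 0, 0, 0], [0.95, 0, 0, 0, 0]]]}}

```text
clock: 20.33
eef_pos: [0.5122, 0.0229, 0.0561]
ee_rot: [0.0, 0.987, -0.16, -0.001]
wrist_force: [-3.6, -4.0, 5.9]
grip_width: 0.0116
finger_force: 26.0
```

Call:
{"method": "send_rows", "body": {"series": [[[0.95, 0.0003, 0.001, 0, 0], [0.95, 0, 0, 0, 0], [0.95, 0, 0, 0, 0], [0.95, 0, 0, 0, 0], [0.95, 0, 0, 0, 0]]]}}

```text
clock: 20.75
eef_pos: [0.5122, 0.0229, 0.0561]
ee_rot: [0.001, 0.987, -0.161, -0.001]
wrist_force: [-5.8, -9.3, 9.5]
grip_width: 0.0117
finger_force: 26.2
```

End stop (0.096) felt at TCP y=0.0229. Backing off 6 mm to the 0.090 mark.

Call:
{"method": "send_rows", "body": {"series": [[[0.95, -0.0008, -0.0024, 0, 0], [0.95, -0.0008, -0.0024, 0, 0], [0.95, -0.0008, -0.0025, 0, 0], [0.95, 0, 0, 0, 0], [0.95, 0, 0, 0, 0]]]}}

```text
clock: 21.17
eef_pos: [0.5103, 0.0171, 0.0561]
ee_rot: [-0.0, 0.987, -0.16, -0.0]
wrist_force: [-4.8, -1.0, 7.8]
grip_width: 0.0117
finger_force: 26.0
```

Exactly on target. Releasing, rising and moving clear for a check.

Call:
{"method": "send_rows", "body": {"series": [[[0.7, 0, 0, 0, 0], [0.5, 0, 0, 0, 0], [0.3, 0, 0, 0, 0], [0.3, 0, 0, 0, 0], [0.3, 0, 0, 0, 0]]]}}

```text
clock: 21.58
eef_pos: [0.5109, 0.0174, 0.0558]
ee_rot: [-0.0, 0.987, -0.16, 0.0]
wrist_force: [0.2, 0.7, -0.8]
grip_width: 0.0598
finger_force: 0.0
```

Call:
{"method": "send_rows", "body": {"series": [[[0.3, 0, 0, 0.03, 0], [0.3, 0, 0, 0.04, 0], [0.3, 0, 0, 0.04, 0], [0.3, 0, 0, 0.04, 0], [0.3, 0, 0, 0.03, 0]]]}}

```text
clock: 22.0
eef_pos: [0.511, 0.0173, 0.2389]
ee_rot: [-0.0, 0.987, -0.16, 0.001]
wrist_force: [0.7, 0.7, 0.4]
grip_width: 0.0601
finger_force: 0.0
```

Call:
{"method": "send_rows", "body": {"series": [[[0.3, -0.01, -0.035, 0, 0], [0.3, -0.01, -0.035, 0, 0], [0.3, -0.01, -0.035, 0, 0], [0.3, -0.01, -0.035, 0, 0], [0.3, -0.01, -0.035, 0, 0]]]}}

```text
clock: 22.42
eef_pos: [0.4601, -0.159, 0.236]
ee_rot: [-0.0, 0.987, -0.16, 0.0]
wrist_force: [0.2, -0.3, 1.3]
grip_width: 0.0598
finger_force: 0.0
```

Call:
{"method": "send_rows", "body": {"series": [[[0.3, -0.01, -0.035, 0, 0], [0.3, -0.01, -0.035, 0, 0], [0.3, -0.01, -0.035, 0, 0], [0.3, -0.01, -0.035, 0, 0], [0.3, -0.01, -0.035, 0, 0]]]}}

```text
clock: 22.83
eef_pos: [0.41, -0.3342, 0.2359]
ee_rot: [-0.0, 0.987, -0.16, 0.0]
wrist_force: [1.2, 0.2, -0.5]
grip_width: 0.0598
finger_force: 0.0
```

```bash
python3 - <<'E'
from h import *
o=[]
for n in ('top','side'):
    p=cam(n);u,v=proj(p,[.548,-.043,.04])[0].astype(int);o.append(cv2.resize(p['pixels'][v-65:v+65,u-65:u+65],(400,400),interpolation=cv2.INTER_CUBIC))
    print(n,np.round((proj(p,[[.5103,.0171,.06],[.591,-.058,.0815]])-[u-65,v-65])*400/130))
cv2.imwrite('pics/c4.png',np.hstack(o)[:,:,::-1]);print(env.state()['clock'])
save(p,'side4.png')
E
```

```text
top [[112. 254.]
 [228. 123.]]
side [[148. 142.]
 [261. 168.]]
22.9333
```

View pics/c4.png

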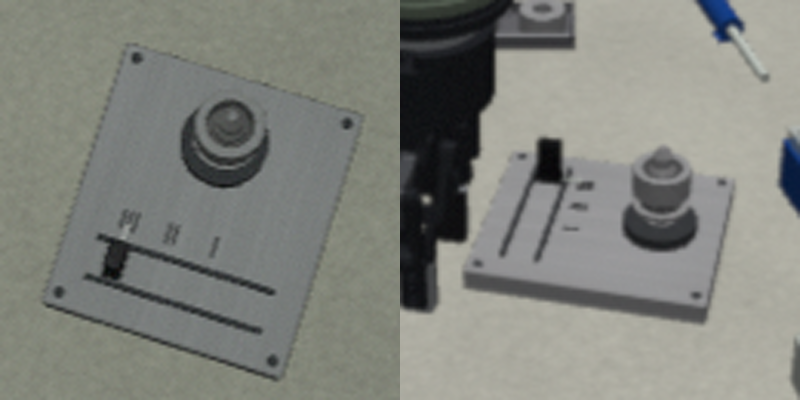

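View pics/side4.png

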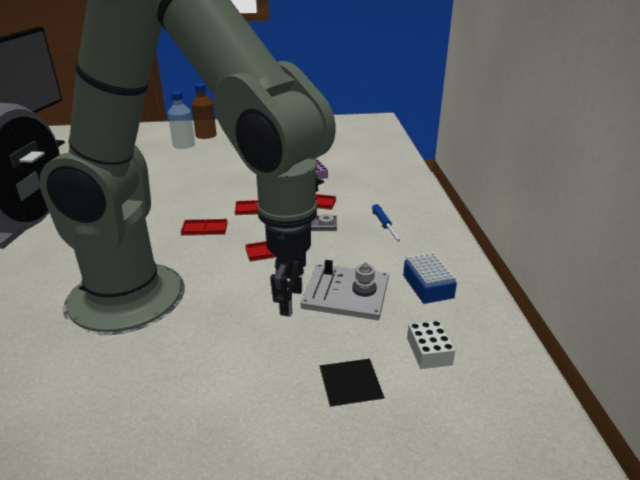

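The pictures show the marker's white pointer at the three strokes, crop (127,232), and the collar level on the lowest step, crop (230,125). The mat is empty and undisturbed, as is everything else in view.

```bash
python3 -c "
from station import ticket
print(ticket.finish_job())"
```

```text
the job is handed in; nothing more can be done
None
```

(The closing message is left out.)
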